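# Seat the lay bar on the proofing press's gauge pin

### The arm

A 6-joint arm with a two-finger parallel gripper is mounted at the origin on the work surface. World frame = base frame: x ahead of the robot, y to its left, z up, the work surface at z = 0. Lengths are in m, angles in rad, forces in N, time in s.
With the tool pointing down it reaches from about 0.35 to 0.775 m from the base axis. Payload 5.5 kg.
Tool frame: the origin (TCP) lies midway between the tips of the shut fingers; the grasp point (between the pads) lies grasp_offset behind it (grasp_offset is the distance from the TCP to the grasp point, in m); z points along the fingers, y is the line along which they close (so a half turn about z gives the same grasp; the last joint's range is limited). The gripper opens to 85 mm and grips with 20 to 120 N. Pads are 22 mm wide; open, the fingers measure 114 mm over their backs; the gripper's body (76 mm by 85 mm) begins 54 mm behind the grasp point. The pads swing forward as they close: fully open they stand 13 mm farther back than shut.
Start: joints at [-1.36, 0.313, 0.046, 1.304, 0, 1.431], TCP at [0.198, -0.54, 0.231] pointing down, gripper open.
Joint ranges: [-2.76, 2.76], [-0.86, 1.69], [-1.03, 1.26], [-2.2, 2.34], [-1.47, 1.5], [-3.14, 3.14]. Speed limits (rad/s): [2.57, 2.57, 3.14, 3.14, 3.14, 3.14].

### API

Orientations are given as a unit quaternion [w, x, y, z].
In Python, from workcell import * gives the robot as it stands.
- The arm moves only by the tool step_arm, never from a script. Its argument "deltas" is a list of rows, each a list of 7 numbers: the shift along the world's x, y, z in mm, then the turn, a rotation vector about the world's x, y, z in degrees, then the gripper's target within -1 to 1 (fully open at 1, half-way at 0, shut at -1). A call has 1 to 5 rows; each row shifts and turns the commanded pose from where the row before left it; what a row does not reach is not made up. A row lasts 1/10 s, in which the tool goes at most 50 mm and 8.59 degrees, less where a joint would pass 70% of its speed; a pose out of reach is approached as far as the arm can. A call is refused whole if a number of a shift passes 50 or a number of a turn 8.59, either way. A call with a gripper value outside its range is refused whole. The fingers move at their own pace and stop on an object; "newtons" is the grip in N (left out, the last holds). Time passes only in rows, so rows that do not move let the fingers close. It gives the time, the measured TCP pose, the force, the opening and the grip force at its end, in the units of the state.
- get_state(): the state, without advancing time (a new reading comes with each control period).
- read_camera(name): name is "scene" or "top" or "wrist"; returns a dict with "image" (480x640x3 uint8, red, green, blue), "z_map" (480x640 float32, m along the optical axis (not along the pixel's ray), 0 where there is no reading), "K" (3x3 intrinsics, pixels), "world_from_camera" (4x4, takes a point from camera to world coordinates). Camera axes: x right, y down, z forward; pixel columns grow to the right and rows downward; lengths in m; the calibration is good to about 2 mm. The wrist camera is an equidistant fisheye: a pixel r from the principal point sees the ray r / f radians off the axis. A picture is of the moment at which its call begins.
- hand_in(): hands the job in; it is judged then, once.
The state is a dict: "clock": time; "joint_pos": joint angles; "qvel": joint speeds; "tau": joint torques, N m; "tcp_pos": TCP position; "orientation": TCP orientation; "wrist_force": force on the tool from outside, world axes, zero at the start; "ft_torque": the same for the moment, N m; "finger_gap": finger opening in m; "grip_force": force on a finger pad.
Only numpy, scipy, OpenCV 4.12 (cv2) and the standard library are available. Lean on these libraries where they do the work, as an engineer would, in place of code of your own. Each camera call takes 0.05 s, during which the arm holds its last target. There are 200 camera calls.

### The job

Pick up the aluminium lay bar by its grip block and lay it in the channel of the press bed, its holed end towards the roller. Then nudge it gently along the channel until its hole drops over the gauge pin and the bar lies fully home, flat on the bed; let go, never push or press hard, and leave the other things where they are.

Things in the scene. Friction and masses are not known exactly. Their poses are not given: they have to be found in the camera images.
- bar_grip (a point): Middle of the upright grip block of the loose aluminium lay bar (0.3 kg, flat on the bench at first). Bar: flat plate 50 mm wide (x), 220 mm long (y), 8 mm thick; the block, 16 (x) by 40 (y) by 34 mm tall, stands on the middle of its top. This point is 25 mm above the bar's underside; z up.
- bar_hole (a point): Centre of the bar's round through hole, 14 mm across, at the level of the bar's underside: on the centre line, 58 mm from the bar's middle towards its +y end and 52 mm from that end. Axes as bar_grip.
- channel (a point): Point on the press bed's top face, on the channel's centre line; z up, y along the channel towards the roller. The channel lies between two steel guide strips 53 mm apart (1.5 mm to spare each side of the bar), 21 mm high with the upper part flared outwards, from y = -110 to +30 mm. The rubber roller, 50 mm thick, top 55 mm above the bed, lies across at y = +132 mm; fixed.
- slot_end (a point): Roller-side end of the slot in the bed, 30 mm along +y from channel. The gauge pin stands up from this slot: steel, 10 mm across, 6 mm high, rounded top, clamped somewhere from y = -20 to +20 mm of channel. Its place is not measured: find it by sight or feel (a bar lying on it is propped up about 6 mm there, and drops when the hole meets it).
- bed: The fixed press bed: dark steel slab 220 mm (x) by 360 mm (y), 30 mm thick, with guide strips, pin and roller. Origin at the centre of its underside, axes as channel, which lies 20 mm along +y and 30 mm up from here.
- reglet: loose light-wood spacing strip 16 x 100 x 15 mm lying on the press bed outside the channel (bystander)
- blank: loose dark-wood blank block 24 x 36 x 15 mm lying on the press bed outside the channel (bystander)
- ink_tin: loose closed tin, 72 mm across, 55 mm tall, on the bench (bystander); origin centre of underside
- driver: loose screwdriver lying on the bench (bystander)
- brayer: loose hand ink roller, 90 mm wide rubber roller with a wooden handle, on the bench (bystander)
- spacer: loose dark-wood block 30 x 80 x 22 mm on the bench (bystander)
Things that resemble listed ones, but are neither listed nor needed, are in the scene too. Of the things shaped like the part that bears bar_grip, the aluminium one is meant.

How it is judged:
By the outcome, as a careful person would: the job done as asked, in the order asked, and still so for the second after the job is handed in, with the robot touching nothing.
It also fails if it takes over 58 s, if anything falls off the work surface, if the arm or the gripper's body presses on something with over 40 N, if the wrist force passes 120 N, or if a joint passes its speed limit or range.

## Working session

There is one attempt and no reset: what is moved stays moved. The work goes in short steps, Python scripts to look and compute and a tool call to move; the robot and the scene stay as the last step left them, time stands still between calls to the robot, and variables do not carry over. Pictures are saved under pics/ and viewed, at most 10 in all, crops included, and the job is handed in when it is done.

Besides the shell and the picture viewer there is one more tool, called after "Call:" as name(argument=value, ...) on one line, values as JSON. step_arm: Moves the arm, as the interface text tells. Its arguments: {"type":"object","properties":{"deltas":{"type":"array","items":{"type":"array","items":{"type":"number"}}},"newtons":{"type":"number"}},"required":["deltas"]}

```bash
mkdir -p pics; cat > h.py <<'E'
from workcell import *
import numpy as np, cv2
def look(n,save=None):
    c=read_camera(n)
    np.savez(f'{save or n}.npz',**c)
    if save: cv2.imwrite(f'pics/{save}.png',c['image'][:,:,::-1])
    return c
def pts(c):
    K=c['K'];z=c['z_map'];v,u=np.mgrid[:480,:640]
    p=np.stack([(u-K[0,2])/K[0,0]*z,(v-K[1,2])/K[1,1]*z,z],-1)
    T=c['world_from_camera'];return p@T[:3,:3].T+T[:3,3]
def plane(c,u,v,h):
    K=c['K'];T=c['world_from_camera'];d=T[:3,:3]@np.array([(u-K[0,2])/K[0,0],(v-K[1,2])/K[1,1],1]);o=T[:3,3]
    return o+d*(h-o[2])/d[2]
E
python3 - <<'E'
from h import *
s=get_state();print({k:np.round(v,3) for k,v in s.items()})
c=look('top','top1');print(c['K'],c['world_from_camera'].round(3))
c=look('scene','scene1')
import workcell;print([x for x in dir(workcell) if x[0]!='_'])
try: print(grasp_offset)
except Exception as e: print(e)
E
```

```text
{'clock': np.float64(0.0), 'joint_pos': array([-1.36 ,  0.314,  0.045,  1.304, -0.   ,  1.431]), 'qvel': array([-0.   , -0.001, -0.001,  0.001, -0.001, -0.002]), 'tau': array([ 2.0000e-03, -4.8063e+01,  2.9853e+01,  2.0000e-02,  0.0000e+00,
       -0.0000e+00]), 'tcp_pos': array([ 0.197, -0.539,  0.23 ]), 'orientation': array([-0.001,  0.985,  0.174, -0.   ]), 'wrist_force': array([-0.585,  0.2  , -0.444]), 'ft_torque': array([ 0.034, -0.031, -0.001]), 'grip_force': np.float64(0.0), 'finger_gap': np.float64(0.086)}
[[579.89437017   0.         321.23155084]
 [  0.         579.89437017 244.23325149]
 [  0.           0.           1.        ]] [[-0.024 -0.993  0.116  0.393]
 [-1.     0.026  0.016 -0.108]
 [-0.019 -0.116 -0.993  1.297]
 [ 0.     0.     0.     1.   ]]
['MotionError', 'get_state', 'grasp_offset', 'hand_in', 'read_camera']
0.0187
```

View pics/top1.png

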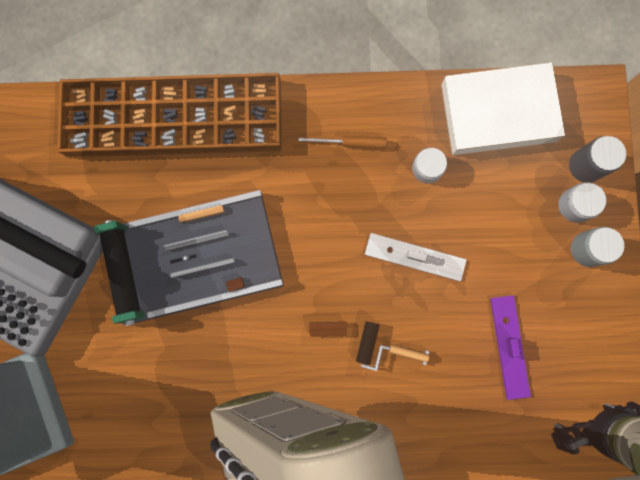

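View pics/scene1.png

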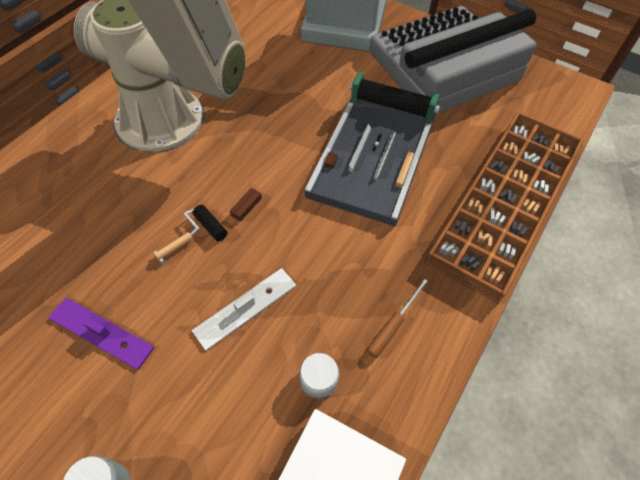

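Candidates for the bar in the top view: the bright metal bar at (416,257), hole at (390,250), and a purple bar at (510,347), hole at (506,320). The aluminium one is (416,257). The bed is centred near (190,257) with its roller at (118,270), and the pin and slot are near (185,258). In the scene view, the bar is at (245,308) and the bed at (375,155). Next I'll check close crops and measure.

```bash
cat > m.py <<'E'
from h import *
t=dict(np.load('top1.npz'));P=pts(t);im=t['image']
a=cv2.resize(im[185:335,90:290],(800,600),interpolation=cv2.INTER_CUBIC)
b=cv2.resize(im[220:295,350:480],(520,300),interpolation=cv2.INTER_CUBIC)
cv2.imwrite('pics/bed.png',a[:,:,::-1]);cv2.imwrite('pics/bar.png',b[:,:,::-1])
hsv=cv2.cvtColor(im,cv2.COLOR_RGB2HSV)
m=((hsv[:,:,1]<60)&(hsv[:,:,2]>110)).astype(np.uint8);m[:220]=0;m[295:]=0;m[:,:350]=0;m[:,480:]=0
cs,_=cv2.findContours(m,cv2.RETR_EXTERNAL,cv2.CHAIN_APPROX_NONE);c=max(cs,key=cv2.contourArea)
w=np.array([plane(t,*q[0],0.008)[:2] for q in c],np.float32)*1000
print('bar rect',cv2.minAreaRect(w))
# block by height
k=(P[:,:,2]>.03)&(P[:,:,2]<.055);k[:220]=0;k[295:]=0;k[:,:350]=0;k[:,480:]=0
q=P[k]*1000;print('block',len(q),q.mean(0),np.median(q[:,2]),cv2.minAreaRect(q[:,:2].astype(np.float32)))
# bed by height
k=(P[:,:,2]>.022)&(P[:,:,2]<.036);k[:185]=0;k[330:]=0;k[:,:100]=0;k[:,290:]=0
n,l,st,ce=cv2.connectedComponentsWithStats(k.astype(np.uint8));i=1+st[1:,4].argmax()
q=P[l==i]*1000;print('bed',np.median(q[:,2]),cv2.minAreaRect(q[:,:2].astype(np.float32)))
k=(P[:,:,2]>.045)&(P[:,:,2]<.054);k[:190]=0;k[320:]=0;k[:,:145]=0;k[:,260:]=0
n,l,st,ce=cv2.connectedComponentsWithStats(k.astype(np.uint8))
for i in range(1,n):
    if st[i,4]>20: q=P[l==i]*1000;print('tall',st[i],q.mean(0),cv2.minAreaRect(q[:,:2].astype(np.float32)))
E
python3 m.py
```

```text
bar rect ((510.71075439453125, -294.47332763671875), (220.7728729248047, 50.85038757324219), 72.82483673095703)
block 150 [ 509.70222009 -294.47684766   41.25927541] 41.52655751700285 ((510.24365234375, -294.8509826660156), (39.93025207519531, 16.743026733398438), 73.59770202636719)
bed 29.936583539127426 ((523.6409301757812, 186.0042266845703), (219.58505249023438, 334.2445068359375), 12.369831085205078)
tall [211 205  12   9  35] [622.6761933  140.72690844  46.90467165] ((623.3624877929688, 140.80062866210938), (15.67957878112793, 24.98432731628418), 4.3322978019714355)
tall [180 209  30  13  94] [611.90201183 187.92973543  46.97076423] ((611.7255859375, 189.89244079589844), (15.61011028289795, 66.66393280029297), 12.285894393920898)
tall [164 230  64  20 206] [557.54736803 184.18353092  48.8047856 ] ((556.2572631835938, 186.16221618652344), (9.891374588012695, 139.97645568847656), 12.596248626708984)
tall [171 259  63  19 178] [493.41343026 174.76630147  49.04166912] ((494.43865966796875, 172.40847778320312), (7.787320613861084, 138.64263916015625), 12.626280784606934)
tall [226 277  18  11  76] [458.94056749 100.90338671  47.07130134] ((458.301025390625, 102.33905029296875), (21.474292755126953, 34.6029167175293), 15.82470417022705)
```

View pics/bed.png

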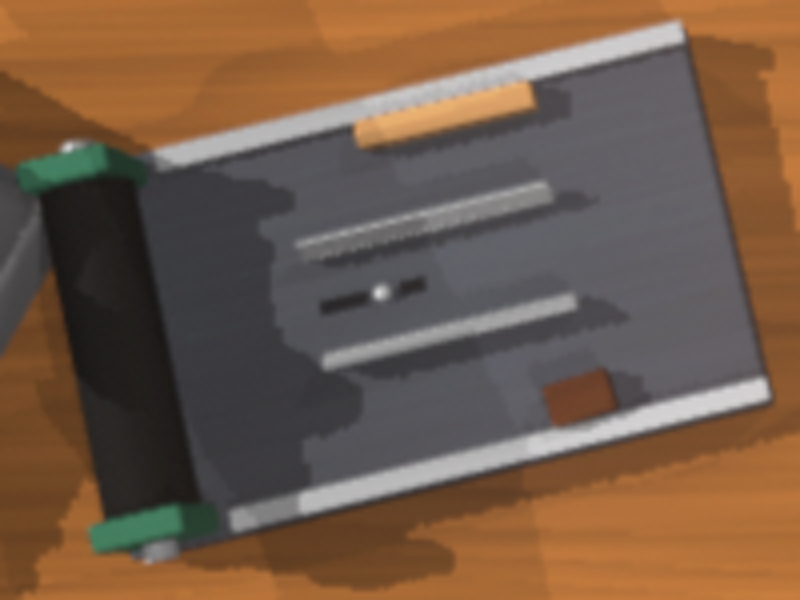

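View pics/bar.png

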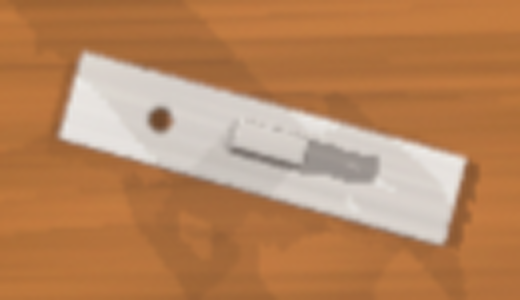

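The crops confirm it. The bar is bare aluminium, with its hole at crop (160,118), which is top px (390,249.5), and its block at (232–305,120–165). The bed crop shows the strips, the slot at (320–425,293) and the pin head at (381,293). The measured sizes match: 220.8x50.9 bar, 41.5 mm block top, 30 mm bed top, strip length 140. The bar's long axis is at 72.8° and the channel's at 102.6°.

Call:
step_arm(deltas=[[31,25,-5,0,0,5.3,1],[31,25,-5,0,0,5.3,1],[31,25,-5,0,0,5.3,1],[31,25,-5,0,0,5.3,1],[31,25,-5,0,0,5.3,1]])

```text
clock: 0.6
tcp_pos: [0.3534, -0.4137, 0.2057]
orientation: [-0.0, 0.918, 0.397, -0.0]
wrist_force: [0.2, -0.2, 0.9]
finger_gap: 0.0853
grip_force: 0.0
```

Call:
step_arm(deltas=[[31,25,-5,0,0,5.3,1],[31,25,-5,0,0,5.3,1],[31,25,-5,0,0,5.3,1],[31,25,-5,0,0,5.3,1],[31,20,-5,0,0,5.1,1]])

```text
clock: 1.1
tcp_pos: [0.5085, -0.2932, 0.1808]
orientation: [-0.0, 0.803, 0.596, -0.0]
wrist_force: [-0.6, -0.3, -0.1]
finger_gap: 0.0851
grip_force: 0.0
```

```bash
cat >> h.py <<'E'
def tool():
    s=get_state();w,x,y,z=s['orientation']
    from scipy.spatial.transform import Rotation as R
    M=R.from_quat([x,y,z,w]).as_matrix()
    return s,M
def rep():
    s,M=tool()
    print('t',round(float(s['clock']),2),'tcp',(s['tcp_pos']*1000).round(1),'yaw x-axis',np.degrees(np.arctan2(M[1,0],M[0,0])).round(2),'zax',M[:,2].round(3),'F',s['wrist_force'].round(1),'gap',round(float(s['finger_gap'])*1000,1),'grip',round(float(s['grip_force']),1))
E
python3 - <<'E'
from h import *
t=dict(np.load('top1.npz'));im=t['image']
pin=plane(t,381.5/4-.5+90,293.5/4-.5+185,.035)*1000;print('pin top view',pin)
print('hole',plane(t,160.5/4-.5+350,118.5/4-.5+220,.008)*1000)
u=np.radians(102.6);y=np.array([np.cos(u),np.sin(u)]);x=np.array([y[1],-y[0]])
ch=np.array([525.35,179.3])+40*y
print('channel',ch,'pin in ch',(pin[:2]-ch)@x,(pin[:2]-ch)@y)
s=dict(np.load('scene1.npz'))
sl=[(320,306),(425,283)]
for a in sl:
  p=plane(t,(a[0]+.5)/4-.5+90,(a[1]+.5)/4-.5+185,.03)*1000;print('slot end',(p[:2]-ch)@x,(p[:2]-ch)@y)
# scene view strips & bar
P=pts(s)
q=P.reshape(-1,3)*1000
r=q[:,:2]-ch;loc=np.stack([r@x,r@y,q[:,2]],1)
for sg in(1,-1):
  k=(abs(loc[:,0]*sg-32)<10)&(abs(loc[:,1]+40)<60)&(loc[:,2]>47);print('scene strip',k.sum(),loc[k].mean(0),np.percentile(loc[k][:,0],[3,97]))
k=(loc[:,2]>38)&(np.hypot(q[:,0]-510,q[:,1]+294)<30);print('scene block',k.sum(),q[k].mean(0),cv2.minAreaRect(q[k][:,:2].astype(np.float32)))
rep()
E
```

```text
pin top view [518.51509107 213.21336691  35.        ]
hole [ 528.87710585 -238.76603169    8.        ]
channel [516.62427034 218.33667048] pin in ch 0.7276695976282643 -5.4123875901470235
slot end 2.6853816142378664 30.02638987643626
slot end 0.964950241166712 -29.10701084197764
scene strip 86 [ 35.87800614 -41.33744545  50.21913824] [32.54515833 38.61529864]
scene strip 103 [-29.80191363 -39.72957896  50.04041078] [-33.01754105 -26.47916815]
scene block 164 [ 513.34430763 -295.31516851   41.69727512] ((513.228271484375, -294.9947204589844), (39.690242767333984, 16.71210289001465), 73.02192687988281)
t 1.1 tcp [ 508.5 -293.2  180.8] yaw x-axis 73.15 zax [-0.001  0.001 -1.   ] F [-0.6 -0.3 -0.1] gap 85.1 grip 0.0
```

Both cameras agree on the bar-to-channel displacement, with a shared offset of about 3 mm in x between them. The hole is 58 mm from the block, as given, and the slot ends fall at ±30 mm. The pin is at y ≈ -5 mm. Descending to grasp.

Call:
step_arm(deltas=[[3,-1,-35,0,0,0,1],[0,0,-40,0,0,0,1],[0,0,-40,0,0,0,1],[0,0,-35,0,0,0,1],[0,0,-15,0,0,0,1]])

```text
clock: 1.6
tcp_pos: [0.5081, -0.2939, 0.012]
orientation: [-0.003, 0.804, 0.594, -0.001]
wrist_force: [-0.4, 1.0, -0.2]
finger_gap: 0.0854
grip_force: 0.0
```

Call:
step_arm(deltas=[[0,0,0,0,0,0,-0.3],[0,0,0,0,0,0,-0.7],[0,0,0,0,0,0,-1],[0,0,0,0,0,0,-1],[0,0,0,0,0,0,-1]], newtons=45)

```text
clock: 2.1
tcp_pos: [0.5115, -0.2967, 0.0178]
orientation: [0.001, 0.804, 0.594, 0.0]
wrist_force: [-1.4, 0.2, 2.5]
finger_gap: 0.0153
grip_force: 44.6
```

Call:
step_arm(deltas=[[0,0,0,0,0,0,-1],[0,0,0,0,0,0,-1],[0,0,0,0,0,0,-1]])

```text
clock: 2.4
tcp_pos: [0.5115, -0.2967, 0.0177]
orientation: [0.001, 0.804, 0.594, 0.0]
wrist_force: [0.8, 0.5, 6.0]
finger_gap: 0.0154
grip_force: 45.1
```

Call:
step_arm(deltas=[[0,0,20,0,0,0,-1],[0,0,40,0,0,0,-1],[0,0,40,0,0,0,-1],[2,38,0,0,0,2.9,-1],[2,40,0,0,0,2.9,-1]])

```text
clock: 2.9
tcp_pos: [0.5154, -0.2188, 0.1178]
orientation: [0.002, 0.774, 0.634, 0.001]
wrist_force: [1.0, 0.1, -3.6]
finger_gap: 0.015
grip_force: 44.6
```

Call:
step_arm(deltas=[[3,45,0,0,0,3.4,-1],[3,45,0,0,0,3.4,-1],[3,45,0,0,0,3.4,-1],[3,45,0,0,0,3.4,-1],[3,45,0,0,0,3.4,-1]])

```text
clock: 3.4
tcp_pos: [0.5288, 0.0088, 0.116]
orientation: [-0.0, 0.67, 0.742, -0.0]
wrist_force: [0.8, 0.2, -3.1]
finger_gap: 0.0152
grip_force: 44.6
```

Call:
step_arm(deltas=[[3,45,0,0,0,3.4,-1],[2,45,0,0,0,3.2,-1],[0,30,0,0,0,0,-1],[0,15,0,0,0,0,-1],[0,0,0,0,0,0,-1]])

```text
clock: 3.9
tcp_pos: [0.5339, 0.1436, 0.1159]
orientation: [-0.0, 0.626, 0.78, -0.0]
wrist_force: [0.9, 0.5, -2.5]
finger_gap: 0.0152
grip_force: 44.6
```

```bash
python3 - <<'E'
from h import *
rep()
c=look('top','top2');d=look('scene','scene2')
cv2.imwrite('pics/hover.png',np.vstack([cv2.resize(c['image'][185:335,90:290],(400,300)),cv2.resize(d['image'][50:270,250:543],(400,300))])[:,:,::-1])
E
```

```text
t 3.9 tcp [533.9 143.6 115.9] yaw x-axis 102.47 zax [-0.001 -0.    -1.   ] F [ 0.9  0.5 -2.5] gap 15.2 grip 44.6
```

View pics/hover.png

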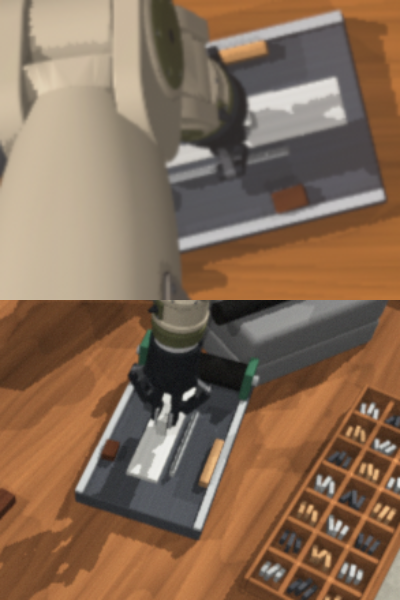

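The held bar's rear half shows in both views: top crop (300,105), scene crop (150,455). It looks parallel to the strips. Now measuring its lateral offset from the channel in each camera.

```bash
cat > lat.py <<'E'
from h import *
u=np.radians(102.6);Y=np.array([np.cos(u),np.sin(u)]);X=np.array([Y[1],-Y[0]]);CH=np.array([517.3,218.5])
def loc(c):
    q=pts(c).reshape(-1,3)*1000;r=q[:,:2]-CH;return np.stack([r@X,r@Y,q[:,2]],1)
def bar(c,z,y0,y1,name):
    L=loc(c);k=(abs(L[:,2]-z)<4)&(L[:,1]>y0)&(L[:,1]<y1)&(abs(L[:,0])<45);q=L[k]
    if len(q)<30: print(name,'few',len(q));return
    r=cv2.minAreaRect(q[:,:2].astype(np.float32));w=r[1];a=r[2] if r[2]<45 else r[2]-90
    print(name,len(q),'c',np.round(r[0],1),'size',np.round(w,1),'ang',round(a,2),'z',np.median(q[:,2]).round(1))
E
python3 - <<'E'
from lat import *
for n in('top','scene'):
    a=dict(np.load(n+'1.npz'));b=dict(np.load(n+'2.npz'))
    L=loc(a)
    for z in(40,45,50):
      e=[]
      for sg in(1,-1):
        k=(abs(L[:,0]*sg-32)<11)&(abs(L[:,1]+40)<60)&(abs(L[:,2]-z)<2.5)
        e.append((k.sum(),np.percentile(L[k][:,0],[5,50,95]).round(1)) if k.sum()>5 else None)
      print(n,'strip z',z,e)
    for sg in(1,-1):
      k=(abs(L[:,0]*sg-32)<11)&(abs(L[:,1]+40)<75)&(L[:,2]>48.5);print('top rect',sg,cv2.minAreaRect(L[k][:,:2].astype(np.float32)))
    bar(b,106,-190,-110,n)
r=np.array([533.9,143.6])-CH;print('tcp loc',r@X,r@Y)
E
```

```text
top strip z 40 [(np.int64(55), array([25.7, 27.3, 29.7])), (np.int64(24), array([-29.1, -27.2, -26.7]))]
top strip z 45 [(np.int64(97), array([26.4, 29.3, 35.1])), (np.int64(74), array([-34.6, -29.8, -27.4]))]
top strip z 50 [(np.int64(111), array([28.9, 32.3, 35.1])), (np.int64(101), array([-35.9, -33.6, -30.2]))]
top rect 1 ((30.964664459228516, -39.62196350097656), (9.023468971252441, 139.0995330810547), 0.05047749727964401)
top rect -1 ((-32.73359680175781, -39.775047302246094), (137.82989501953125, 7.164772987365723), 89.77879333496094)
top 801 c [  -2.  -147.7] size [75.3 50.2] ang -0.23 z 105.9
scene strip z 40 [(np.int64(20), array([28.6, 29.7, 36.6])), (np.int64(36), array([-26.8, -25.3, -24. ]))]
scene strip z 45 [(np.int64(38), array([29.1, 30.9, 33.3])), (np.int64(59), array([-30. , -27.3, -25.4]))]
scene strip z 50 [(np.int64(70), array([32.6, 35. , 37.6])), (np.int64(76), array([-33.7, -30.6, -27.7]))]
top rect 1 ((35.3813362121582, -38.684104919433594), (140.3155517578125, 5.430694580078125), 89.62274169921875)
top rect -1 ((-30.668533325195312, -40.473548889160156), (137.36605834960938, 6.497645378112793), 89.62955474853516)
scene 662 c [   0.2 -149.2] size [78.4 50.6] ang -0.21 z 106.3
tcp loc -0.1387105324177927 -76.7173432763948
```

Top wants +1.7 mm and scene +2.0 mm along the channel's x, so I'll shift by 1.85 mm. The angles agree. I'll pitch 1.9° so the bar's tail lies down while its front rests on the pin, and lower it.

Call:
step_arm(deltas=[[1.8,0.4,-15,0.9,0.2,0,-1],[0,0,-20,0.95,0.2,0,-1],[0,0,-13,0,0,0,-1],[0,0,-5,0,0,0,-1],[0,0,0,0,0,0,-1]])

```text
clock: 4.5
tcp_pos: [0.5358, 0.1415, 0.0625]
orientation: [-0.013, 0.628, 0.778, 0.01]
wrist_force: [-0.4, 0.1, -3.2]
finger_gap: 0.0152
grip_force: 44.5
```

Call:
step_arm(deltas=[[0,0,-2,0,0,0,-1],[0,0,-2,0,0,0,-1],[0,0,0,0,0,0,-1]])

```text
clock: 4.8
tcp_pos: [0.5367, 0.1425, 0.0597]
orientation: [-0.012, 0.627, 0.779, 0.011]
wrist_force: [-1.0, 0.1, -2.5]
finger_gap: 0.0151
grip_force: 44.5
```

```bash
python3 -c "
from h import *
rep()"
```

```text
t 4.8 tcp [536.7 142.5  59.7] yaw x-axis 102.31 zax [-0.006  0.032 -0.999] F [-1.   0.1 -2.5] gap 15.1 grip 44.5
```

Call:
step_arm(deltas=[[0,0,-1.5,0,0,0,-1],[0,0,-1.5,0,0,0,-1],[0,0,0,0,0,0,-1]])

```text
clock: 5.1
tcp_pos: [0.5363, 0.1425, 0.0562]
orientation: [-0.013, 0.627, 0.779, 0.01]
wrist_force: [0.2, 0.2, -2.6]
finger_gap: 0.0151
grip_force: 44.5
```

Call:
step_arm(deltas=[[0,0,-1,0,0,0,-1],[0,0,-1,0,0,0,-1],[0,0,0,0,0,0,-1]])

```text
clock: 5.4
tcp_pos: [0.5363, 0.1424, 0.0542]
orientation: [-0.013, 0.627, 0.779, 0.01]
wrist_force: [-0.5, -0.2, -1.5]
finger_gap: 0.0153
grip_force: 44.5
```

Call:
step_arm(deltas=[[0,0,-1,0,0,0,-1],[0,0,0,0,0,0,-1]])

```text
clock: 5.6
tcp_pos: [0.5363, 0.1424, 0.0532]
orientation: [-0.013, 0.627, 0.779, 0.01]
wrist_force: [-0.5, 0.1, -2.3]
finger_gap: 0.0152
grip_force: 44.5
```

Call:
step_arm(deltas=[[0,0,-1,0,0,0,-1],[0,0,0,0,0,0,-1]])

```text
clock: 5.8
tcp_pos: [0.5363, 0.1424, 0.0522]
orientation: [-0.013, 0.627, 0.779, 0.01]
wrist_force: [0.0, -0.4, -2.5]
finger_gap: 0.0153
grip_force: 44.5
```

Call:
step_arm(deltas=[[0,0,-0.7,0,0,0,-1],[0,0,0,0,0,0,-1]])

```text
clock: 6.0
tcp_pos: [0.5363, 0.1424, 0.0515]
orientation: [-0.013, 0.627, 0.779, 0.01]
wrist_force: [-0.3, -0.2, -2.6]
finger_gap: 0.0154
grip_force: 44.5
```

Call:
step_arm(deltas=[[0,0,-0.7,0,0,0,-1],[0,0,0,0,0,0,-1]])

```text
clock: 6.2
tcp_pos: [0.5364, 0.1424, 0.0512]
orientation: [-0.013, 0.627, 0.779, 0.01]
wrist_force: [-0.7, 0.1, 0.5]
finger_gap: 0.0152
grip_force: 45.1
```

Call:
step_arm(deltas=[[0,0,-0.6,0,0,0,-1],[0,0,0,0,0,0,-1]])

```text
clock: 6.4
tcp_pos: [0.5365, 0.1424, 0.0512]
orientation: [-0.013, 0.627, 0.779, 0.011]
wrist_force: [-2.1, -1.3, 5.0]
finger_gap: 0.0154
grip_force: 45.9
```

Contact is about 5 N, with the bar resting on the pin and bed. Opening slightly, clear of the strips, then rising.

Call:
step_arm(deltas=[[0,0,0,0,0,0,-0.45],[0,0,0,0,0,0,-0.45],[0,0,0,0,0,0,-0.45],[0,0,8,0,0,0,-0.45],[0,0,25,0,0,0,-0.45]])

```text
clock: 6.9
tcp_pos: [0.5344, 0.1421, 0.0817]
orientation: [-0.015, 0.627, 0.779, 0.009]
wrist_force: [0.6, 0.6, -0.4]
finger_gap: 0.0239
grip_force: 0.0
```

Call:
step_arm(deltas=[[0,0,30,-0.9,-0.2,0,-1],[11,-48,5,-0.95,-0.2,0,-1],[0,0,0,0,0,0,-1]])

```text
clock: 7.2
tcp_pos: [0.5502, 0.0914, 0.1208]
orientation: [0.003, 0.628, 0.778, 0.001]
wrist_force: [-0.2, 0.1, 0.4]
finger_gap: 0.0001
grip_force: 0.0
```

```bash
python3 - <<'E'
from lat import *
rep();s=get_state();r=s['tcp_pos'][:2]*1000-CH;print('tcp loc',r@X,r@Y)
d=look('scene','scene3');c=look('top','top3');w=look('wrist','wrist3')
for n,k in(('scene',d),('top',c)): bar(k,40,-200,-115,n)
cv2.imwrite('pics/laid.png',np.hstack([cv2.resize(d['image'][70:220,290:450],(400,375)),cv2.resize(w['image'],(400,375))])[:,:,::-1])
E
```

```text
t 7.2 tcp [550.2  91.4 120.8] yaw x-axis 102.12 zax [ 0.005 -0.002 -1.   ] F [-0.2  0.1  0.4] gap 0.1 grip 0.0
tcp loc 4.345132386999511 -131.20476039680193
scene 546 c [   2.4 -152.3] size [74.7 50.2] ang -0.6 z 39.3
top 524 c [   3.6 -156.8] size [64.6 88.3] ang -8.03 z 38.9
```

View pics/laid.png

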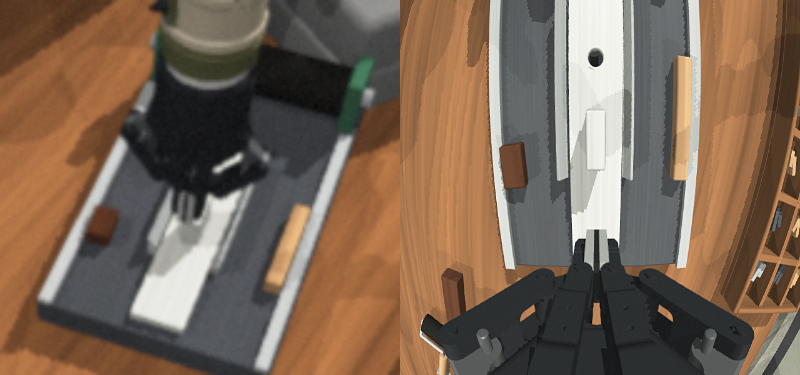

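The wrist view shows the bar between the strips, with the hole at (595,57) and the block at (596,140). The scene view shows it centred (2.4 against the channel's 2.2), with the reglet and blank untouched. Going down behind the block with shut fingers to nudge.

Call:
step_arm(deltas=[[-2.1,-0.5,-25,0,0,0.4,-1],[0,0,-30,0,0,0,-1],[0,0,-11,0,0,0,-1],[0,0,-5,0,0,0,-1],[0,0,0,0,0,0,-1]])

```text
clock: 7.85
tcp_pos: [0.5449, 0.0943, 0.047]
orientation: [-0.0, 0.624, 0.781, -0.0]
wrist_force: [0.4, 0.6, 0.2]
finger_gap: -0.0002
grip_force: 0.0
```

Call:
step_arm(deltas=[[-1.1,4.9,0,0,0,0,-1],[-1.1,4.9,0,0,0,0,-1],[-0.7,2.9,0,0,0,0,-1],[-0.4,2,0,0,0,0,-1],[0,0,0,0,0,0,-1]])

```text
clock: 8.35
tcp_pos: [0.5421, 0.109, 0.0477]
orientation: [0.0, 0.624, 0.781, 0.0]
wrist_force: [0.3, 0.3, -0.6]
finger_gap: -0.0001
grip_force: 0.0
```

```bash
cat > r.py <<'E'
from lat import *
rep();s=get_state();r=s['tcp_pos'][:2]*1000-CH;print('tcp loc',(r@X).round(1),(r@Y).round(1))
d=look('scene')
bar(d,40,-220,-135,'scene')
L=loc(d);k=(abs(L[:,0])<20)&(L[:,1]>-200)&(L[:,1]<-125)&(abs(L[:,2]-40)<6);q=L[k]
print('rear',np.percentile(q[:,1],1).round(1),'pitch deg',np.degrees(np.polyfit(q[:,1],q[:,2],1)[0]).round(2))
E
python3 r.py
```

```text
t 8.35 tcp [542.1 109.   47.7] yaw x-axis 102.73 zax [ 0.001  0.    -1.   ] F [ 0.3  0.3 -0.6] gap -0.1 grip 0.0
tcp loc 0.3 -112.3
scene 403 c [   2.4 -162.3] size [50.3 53.9] ang 0.2 z 39.2
rear -187.2 pitch deg 1.87
```

Call:
step_arm(deltas=[[1.7,0.4,0,0,0,0,-1],[-0.4,2,0,0,0,0,-1],[-0.4,2,0,0,0,0,-1],[0,0,0,0,0,0,-1]])

```text
clock: 8.8
tcp_pos: [0.5428, 0.1131, 0.0472]
orientation: [-0.0, 0.625, 0.781, -0.0]
wrist_force: [-0.4, 0.4, 0.4]
finger_gap: -0.0001
grip_force: 0.0
```

Call:
step_arm(deltas=[[-0.4,2,0,0,0,0,-1],[-0.4,2,0,0,0,0,-1],[0,0,0,0,0,0,-1]])

```text
clock: 9.1
tcp_pos: [0.5421, 0.1171, 0.0473]
orientation: [0.0, 0.624, 0.781, 0.0]
wrist_force: [0.6, 0.0, -0.5]
finger_gap: -0.0001
grip_force: 0.3
```

```bash
python3 r.py
```

```text
t 9.1 tcp [542.1 117.1  47.3] yaw x-axis 102.71 zax [ 0.  0. -1.] F [ 0.6  0.  -0.5] gap -0.1 grip 0.3
tcp loc 2.0 -104.3
scene 368 c [   2.5 -159.9] size [49.5 50. ] ang -1.01 z 39.0
rear -183.4 pitch deg 2.51
```

The bar is now moving with the fingers at under 1 N. Continuing in 1–1.5 mm steps.

Call:
step_arm(deltas=[[-0.3,1.5,0,0,0,0,-1],[-0.3,1.5,0,0,0,0,-1],[-0.3,1.5,0,0,0,0,-1],[0,0,0,0,0,0,-1]])

```text
clock: 9.55
tcp_pos: [0.541, 0.1219, 0.0473]
orientation: [-0.0, 0.624, 0.781, 0.0]
wrist_force: [0.1, 0.2, 0.7]
finger_gap: 0.0003
grip_force: 0.0
```

Call:
step_arm(deltas=[[-0.2,1,0,0,0,0,-1],[-0.2,1,0,0,0,0,-1],[0,0,0,0,0,0,-1]])

```text
clock: 9.85
tcp_pos: [0.5408, 0.1237, 0.0474]
orientation: [0.0, 0.624, 0.781, 0.0]
wrist_force: [-0.0, -0.5, -0.4]
finger_gap: -0.0003
grip_force: 0.0
```

```bash
python3 r.py
```

```text
t 9.85 tcp [540.8 123.7  47.4] yaw x-axis 102.71 zax [ 0.  0. -1.] F [-0.  -0.5 -0.4] gap -0.3 grip 0.0
tcp loc 2.2 -97.7
scene 310 c [  11.  -157.1] size [44.  66.9] ang -0.8 z 38.2
rear -178.8 pitch deg 1.05
```

```bash
cat >> r.py <<'E'
for y in range(-180,-118,10):
    k=(abs(L[:,0]-2)<18)&(abs(L[:,1]-y)<5)&(abs(L[:,2]-40)<8);print(y,k.sum(),np.median(L[k][:,2]).round(1) if k.sum() else '',end=' | ')
k=(abs(L[:,0]-2)<18)&(L[:,2]>60)&(L[:,2]<80)&(L[:,1]>-90)&(L[:,1]<-30);print('\nblocktop',k.sum())
cv2.imwrite('pics/z%d.png'%int(100*s['clock']),cv2.resize(d['image'][70:220,290:450],(640,600))[:,:,::-1])
E
python3 r.py
```

```text
t 9.9 tcp [540.8 123.6  47.4] yaw x-axis 102.71 zax [ 0.  0. -1.] F [ 0.1 -0.5  0.3] gap 0.1 grip 0.0
tcp loc 2.3 -97.8
scene 303 c [   2.9 -159.1] size [47.8 50.1] ang -0.19 z 38.4
rear -179.2 pitch deg 0.57
-180 42 36.8 | -170 54 38.4 | -160 56 38.3 | -150 57 38.5 | -140 51 37.7 | -130 58 38.5 | -120 49 38.2 | 
blocktop 2
```

The rear plate now reads a flat 38.3 mm (pitch ≈ 0), where it was tilted 1.9° before, so the hole has dropped over the pin. Backing off and checking.

Call:
step_arm(deltas=[[1.1,-5,0,0,0,0,-1],[1.1,-5,0,0,0,0,-1],[0,0,30,0,0,0,-1],[0,0,40,0,0,0,-1],[7,-30,25,0,0,0,-1]])

```text
clock: 10.45
tcp_pos: [0.5502, 0.0849, 0.1447]
orientation: [0.0, 0.623, 0.782, 0.001]
wrist_force: [1.7, -0.8, 0.3]
finger_gap: -0.0003
grip_force: 0.0
```

Call:
step_arm(deltas=[[10,-45,20,0,0,0,-1],[10,-45,15,0,0,0,-1],[10,-45,0,0,0,0,-1],[10,-45,0,0,0,0,-1],[0,0,0,0,0,0,-1]])

```text
clock: 10.95
tcp_pos: [0.5912, -0.1025, 0.1771]
orientation: [0.001, 0.627, 0.779, -0.0]
wrist_force: [0.7, 0.8, -0.7]
finger_gap: 0.0
grip_force: 0.0
```

```bash
python3 - <<'E'
from lat import *
rep()
d=look('scene','scene4');c=look('top','top4');w=look('wrist')
for n,k in(('scene',d),('top',c)):
    L=loc(k)
    for y in range(-175,50,15):
        m=(abs(L[:,0]-2)<22)&(abs(L[:,0]-2)>9)&(abs(L[:,1]-y)<7)&(abs(L[:,2]-40)<10);print(y,m.sum(),np.median(L[m][:,2]).round(1) if m.sum()>3 else '',end=' | ')
    print(n);bar(k,38,-200,70,n)
a=cv2.resize(d['image'][70:220,290:450],(400,375));b=cv2.resize(w['image'],(400,375));t=cv2.resize(c['image'][215:290,130:260],(400,225),interpolation=cv2.INTER_CUBIC)
cv2.imwrite('pics/home.png',np.vstack([np.hstack([a,b]),np.hstack([t,t*0])])[:,:,::-1])
E
```

```text
t 10.95 tcp [ 591.2 -102.5  177.1] yaw x-axis 102.3 zax [ 0.002 -0.002 -1.   ] F [ 0.7  0.8 -0.7] gap 0.0 grip 0.0
-175 7 37.5 | -160 0  | -145 3  | -130 29 38.8 | -115 27 38.5 | -100 32 38.2 | -85 42 38.5 | -70 41 37.9 | -55 40 37.2 | -40 41 38.5 | -25 38 37.7 | -10 48 38.5 | 5 47 38.4 | 20 44 38.7 | 35 42 37.5 | scene
scene 976 c [  7. -62.] size [ 63.5 256.8] ang 1.12 z 38.1
-175 0  | -160 0  | -145 10 39.8 | -130 35 38.6 | -115 66 38.0 | -100 73 37.5 | -85 74 38.3 | -70 71 37.4 | -55 70 38.4 | -40 72 37.2 | -25 72 37.9 | -10 77 38.2 | 5 75 37.9 | 20 74 38.2 | 35 72 37.8 | top
top 1594 c [ -0.3 -43.6] size [ 87.9 225.4] ang 0.07 z 37.8
```

View pics/home.png

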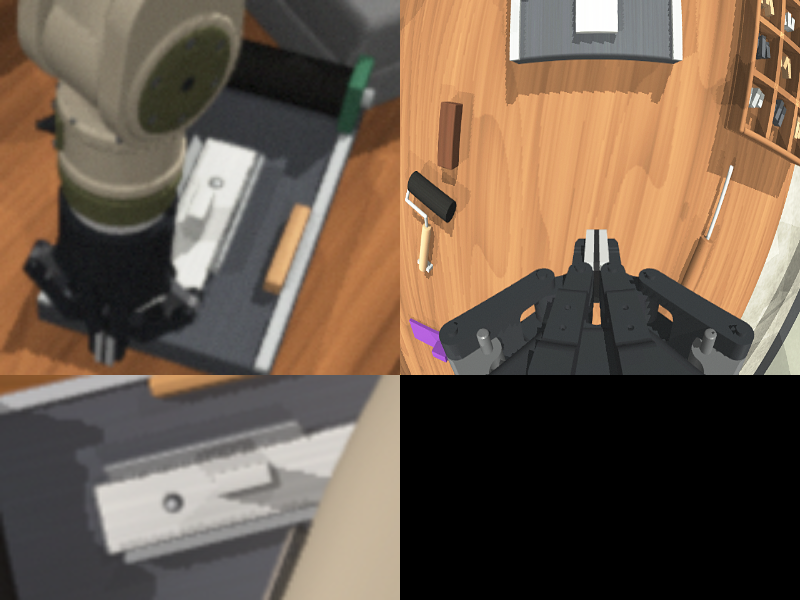

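The plate reads about 38 mm (30 + 8) along its whole length. The pin's grey head shows inside the hole at scene crop (215,182) and top crop (172,502). The reglet is in place, and the arm is clear of everything.

```bash
python3 -c "
from workcell import *
print(hand_in())"
```

```text
the job is handed in; nothing more can be done
None
```

The aluminium bar lies flat in the channel with its hole over the gauge pin, released, and the job is handed in at about 11 s of robot time; the result of the judging was not shown.

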